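# Post the needle carton through the returns-box flap

### The arm

A 6-joint arm with a two-finger parallel gripper is mounted at the origin on the work surface. World frame = base frame: x ahead of the robot, y to its left, z up, the work surface at z = 0. Lengths are in mm, angles in degrees, forces in N, time in s.
With the tool pointing down it reaches from about 350 to 725 mm from the base axis. Payload 4.3 kg.
Tool frame: the origin (TCP) lies on the mounting face of the last link; the fingertips stand 173 mm ahead of it and the grasp point (between the pads) lies 155 mm ahead of it; z points along the fingers, y is the line along which they close (so a half turn about z gives the same grasp; the last joint's range is limited). The gripper opens to 85 mm and grips with 20 to 120 N. Pads are 22 mm wide; open, the fingers measure 114 mm over their backs; the gripper's body (76 mm by 85 mm) begins 54 mm behind the grasp point. The pads swing forward as they close: fully open they stand 13 mm farther back than shut.
Start: joints at [64.555, 21.618, 4.641, 73.018, 0, 83.68], TCP at [188.391, 543.283, 404.729] pointing down, gripper open.
Joint ranges: [-156.06, 156.06], [-48.1, 94.91], [-58.44, 69.94], [-101.28, 121.22], [-78.64, 73.56], [-180, 180]. Speed limits (degrees/s): [147.25, 147.25, 180, 180, 180, 180].

### API

Orientations are given as a 3x3 rotation matrix whose columns are the frame's x, y, z axes.
In Python, from workcell import r, camera, camera_info gives the robot as it stands.
- The arm moves only by the tool apply_moves, never from a script. Its argument "series" is a list of rows, each a list of 6 numbers: the shift along the tool's x, y, z in units of 40 mm (1.0 is 40 mm), then the turn, a rotation vector about the tool's x, y, z in units of 5 degrees (1.0 is 5 degrees). In form: [[dx, dy, dz, rx, ry, rz], ...]. A call has 1 to 12 rows; each row is the pose to reach, as a shift and turn from the pose commanded when the call began, along the tool's axes at that moment; what a row does not reach only later rows make up. A row lasts 1/10 s, in which the tool goes at most 50 mm and 8.59 degrees, less where a joint would pass 70% of its speed; a pose out of reach is approached as far as the arm can. A call with a gripper value outside its range is refused whole. "fingers" is the opening, from -1 (shut) to 1 (fully open), so that 0 is half open, set as the call begins (left out, the last holds). The fingers move at their own pace and stop on an object; "grip_force" is the grip in N (left out, the last holds). Time passes only in rows, so rows that repeat a pose let the fingers close. It gives the time, the measured TCP pose, the force, the opening and the grip force at its end, in the units of the state.
- r.observe(): the state, without advancing time (a new reading comes with each control period).
- camera(name): name is "side" or "top" or "wrist"; returns the picture (384x512x3 uint8, red, green, blue); there is no depth.
- camera_info(name): a dict with "fx", "fy", "cx", "cy" (pixels), "dist_coeffs" ([k1, k2, p1, p2, k3] as OpenCV has them; the pictures are not rectified), "extrinsics" (4x4, takes a point from world to camera coordinates). Camera axes: x right, y down, z forward; pixel columns grow to the right and rows downward; lengths in mm; the calibration is good to about 2 mm. A picture is of the moment at which its call begins: read the wrist's pose just before it. camera_info takes no time and is no camera call; for the wrist camera it gives the pose at the moment of the call.
- r.job_done(): hands the job in; it is judged then, once.
The state is a dict: "t": time; "qpos": joint angles; "dq": joint speeds; "joint_torque": joint torques, N m; "ee_pos": TCP position; "eef_rot": TCP orientation; "contact_force": force on the tool from outside, world axes, zero at the start; "ft_torque": the same for the moment, N m; "width": finger opening in mm; "grip_force": force on a finger pad.
Only numpy, scipy, OpenCV 4.12 (cv2) and the standard library are available. Lean on these libraries where they do the work, as an engineer would, in place of code of your own. Each camera call takes 0.05 s, during which the arm holds its last target. There are 200 camera calls.

### The job

Return the small needle carton lying on the ledge of the grey returns box: push the box's sprung flap inward with one finger and, while that finger keeps it open, push the carton along the ledge with the other finger until it drops inside; then draw back so that the flap shuts. The carton is only pushed, gently, never gripped or lifted off the ledge, and the flap must not be shoved open with the carton or press on it. Leave the yarn cone, the thread spool and the tape dispenser where they are.

Things in the scene. Friction and masses are not known exactly. Their poses are not given: they have to be found in the camera images.
- returns_box: Fixed grey sheet-steel returns box, 290 wide (its y), 320 high, x from -8 to 248 mm, with a ledge before its mouth. Origin: on the bench under the middle of the shut flap's outer face. +x points level in through the mouth (the pushing direction), y along the mouth, z up; only its place on the bench and its yaw vary. Floor inside: 12 mm above the bench.
- flap (a joint): Angle of the aluminium flap, rad: 0 = shut (hangs upright, fills the mouth), grows as it is pushed inward, to 1.25; hinged at its top, cannot open outward. 204 wide, 197 long, 2 mm thick. Spring and weight shut it when let go. Opening takes 0.5 Nm at the start, 0.75 Nm at 0.5 rad (4 to 9 N pushed 80 to 130 mm below the hinge).
- flap_hinge (a point): Middle of the flap's hinge line, 275 mm above the bench, along the box's y. The mouth's clear opening is 210 mm wide and 190 high, from the ledge (85 mm above the bench) up to the lintel's underside at 275 mm; the front sheet around it is 6 mm thick (box x -8 to -2 mm) and goes on above to the roof.
- flap_tip (a point): Middle of the flap's lower edge, 197 mm below the hinge along the flap (78 mm above the bench when shut); it swings inward and up with the flap.
- ledge_edge (a point): Middle of the foot of the mouth, in the plane of the shut flap, 85 mm above the bench at the level of the ledge's top. The ledge is a flat steel plate from x = -158 mm (outer end, open) to x = -2 mm (inner edge; beyond it a drop to the box's floor), 210 mm wide between side lips 12 mm high. Nothing stands above the ledge. Axes as the box.
- needle_carton: Loose flat cardboard carton with a white paper band, 45 (its x) x 80 (its y) x 28 mm high, 0.09 to 0.18 kg, lying on the ledge with its long side roughly along the mouth. Origin: centre of its underside. Starts with its centre 58 to 95 mm in front of the shut flap and turned by up to 0.25 rad from square.
- yarn_cone: Bystander: brick-red wound yarn cone standing on the bench, foot 70 mm and body 96 mm across, 150 mm high. Origin: centre of its foot.
- thread_spool: Bystander: small white spool with blue thread standing on the bench beside the ledge, 44 mm across, 54 mm high. Origin: centre of its foot.
- tape_dispenser: Bystander: heavy black bench tape dispenser with a roll, 170 (x) x 65 (y) mm, 108 mm high. Origin: centre of its underside.
There are look-alikes about, which are no part of the job. There is more than one size of the needle_carton; the job needs the middle-sized.

How it is judged:
By the outcome, as a careful person would: the job done as asked, in the order asked, and still so for the second after the job is handed in, with the robot touching nothing.
It also fails if it takes over 35 s, if anything falls off the work surface, if the arm or the gripper's body presses on something with over 40 N, if the wrist force passes 120 N, or if a joint passes its speed limit or range.

## Working session

There is one attempt and no reset: what is moved stays moved. The work goes in short steps, Python scripts to look and compute and a tool call to move; the robot and the scene stay as the last step left them, time stands still between calls to the robot, and variables do not carry over. Pictures are saved under pics/ and viewed, at most 10 in all, crops included, and the job is handed in when it is done.

Besides the shell and the picture viewer there is one more tool, called after "Request:" in YAML: its name, and indented under it one key for each argument. apply_moves: Moves the arm, as the interface text tells. Its arguments: {"type":"object","properties":{"series":{"type":"array","items":{"type":"array","items":{"type":"number"}}},"fingers":{"type":"number"},"grip_force":{"type":"number"}},"required":["series"]}

```bash
ls; mkdir -p pics; python3 - <<'E'
from workcell import r,camera,camera_info
import cv2,numpy as np
for n in("side","top"):
    cv2.imwrite(f"pics/{n}0.png",cv2.cvtColor(camera(n),cv2.COLOR_RGB2BGR))
    i=camera_info(n);print(n,i["fx"],i["cx"],i["cy"],np.round(i["dist_coeffs"],3),np.round(i["extrinsics"],3).tolist())
s=r.observe();print(s)
E
```

```text
pics
side 359.5693088083404 249.11836417701537 193.40851897943523 [-0.097  0.     0.     0.     0.   ] [[-0.997, -0.075, -0.0, 608.802], [-0.054, 0.725, -0.686, 26.025], [0.052, -0.684, -0.727, 1162.904], [0.0, 0.0, 0.0, 1.0]]
top 406.82868590733165 253.2014729284928 189.0214786896066 [-0.063  0.     0.     0.     0.   ] [[-0.091, -0.996, 0.001, 227.292], [-0.97, 0.088, -0.226, 616.456], [0.225, -0.021, -0.974, 1057.799], [0.0, 0.0, 0.0, 1.0]]
{'t': 0.1, 'qpos': array([6.45565897e+01, 2.16581694e+01, 4.57422922e+00, 7.30207561e+01,
       6.31638958e-04, 8.36804415e+01]), 'dq': array([ 0.03392719, -0.13229253,  0.15829567,  0.05042071,  0.05563804,
       -0.03706405]), 'joint_torque': array([ 1.96722765e-03, -4.64693999e+01,  2.70582372e+01,  1.19846207e-02,
       -1.39397775e-04, -1.16611787e-06]), 'ee_pos': array([188.2549229 , 543.03317762, 403.87409484]), 'eef_rot': array([[-9.44812524e-01,  3.27610533e-01, -7.94995958e-04],
       [ 3.27611429e-01,  9.44811116e-01, -1.64532868e-03],
       [ 2.12094011e-04, -1.81497691e-03, -9.99998330e-01]]), 'contact_force': array([-0.52672195, -0.41502395, -0.54166309]), 'ft_torque': array([ 0.01965304,  0.02598166, -0.01899714]), 'grip_force': 0.0, 'width': 85.52699067696203}
```

View pics/top0.png

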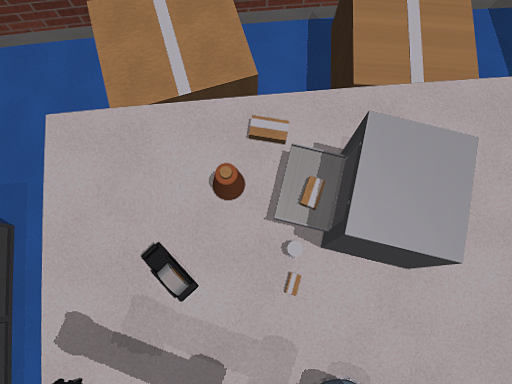

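View pics/side0.png

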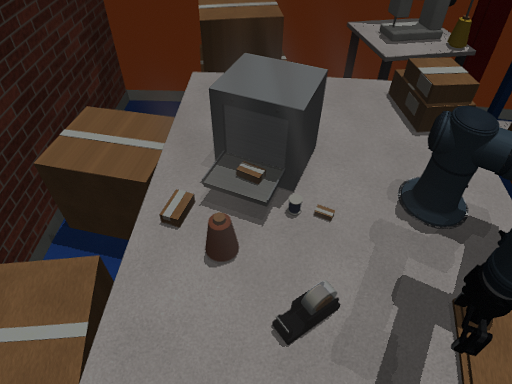

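Top view: three cartons: large at (269,128) on the bench, middle at (312,192) on the ledge, small at (292,284) on the bench. The one on the ledge is the middle-sized one and lies where described. Others: cone (228,182), spool (293,248), dispenser (170,272). I'll confirm and measure in an enlarged crop.

```bash
python3 - <<'E'
import cv2
a=cv2.imread("pics/top0.png")[135:255,255:415]
cv2.imwrite("pics/c1.png",cv2.resize(a,None,fx=5,fy=5,interpolation=cv2.INTER_CUBIC))
E
```

```text
(no output)
```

View pics/c1.png

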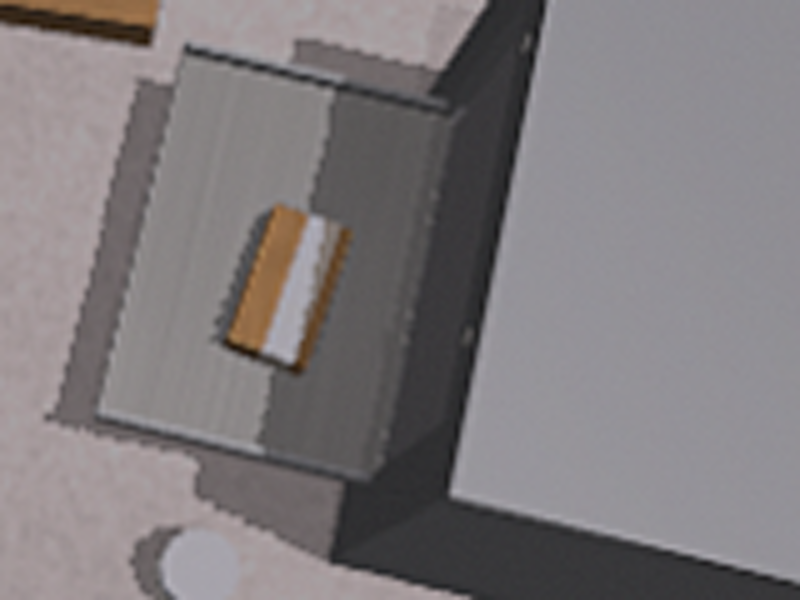

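The crop shows the middle carton on the ledge, about 45x80, corners at crop (275,205), (350,230), (300,370), (228,343). The ledge's outer corners are at (182,52) and (97,413).

```bash
cat >h.py <<'E'
import numpy as np,cv2
from workcell import r,camera,camera_info
from scipy.optimize import least_squares
def cam(n):
    i=camera_info(n);K=np.array([[i["fx"],0,i["cx"]],[0,i["fy"],i["cy"]],[0,0,1.]]);return K,np.array(i["dist_coeffs"]),np.array(i["extrinsics"])
def proj(n,P,c=None):
    K,d,E=c or cam(n);return cv2.projectPoints(np.array(P,float).reshape(-1,1,3),cv2.Rodrigues(E[:3,:3])[0],E[:3,3],K,d)[0][:,0]
def ray(n,uv,z,c=None):
    K,d,E=c or cam(n);p=cv2.undistortPoints(np.array(uv,float).reshape(-1,1,2),K,d)[:,0]
    R=E[:3,:3];o=-R.T@E[:3,3];v=np.c_[p,np.ones(len(p))]@R
    return o+v*((z-o[2])/v[:,2])[:,None]
def place(q,P):
    c,s=np.cos(q[2]),np.sin(q[2]);P=np.array(P,float);return np.c_[q[0]+c*P[:,0]-s*P[:,1],q[1]+s*P[:,0]+c*P[:,1],P[:,2]]
E
python3 - <<'E'
from h import *
f=lambda u,v:(255+u/5-.4,135+v/5-.4)
# box: +x to -y world; +y world x up => box y = +x world (left of +x pointing -y is +x)
M=[[-8,145,320],[248,145,320],[248,-145,320],[-8,-145,320],[-158,105,90],[-158,-105,90]]
uv=np.array([(370,112),(477,137),(461,263),f(450,497),f(182,50),f(97,415)])
g=lambda q:(proj("top",place(q,M))-uv).ravel()
s=least_squares(g,[500,100,-1.57]);print(s.x,np.degrees(s.x[2]),np.round(s.fun,1))
q=s.x
cu=[f(275,205),f(350,230),f(300,370),f(228,343)]
P=ray("top",cu,113);print(np.round(P,0))
c,sn=np.cos(q[2]),np.sin(q[2]);R=np.array([[c,sn],[-sn,c]])
print("carton in box",np.round((P[:,:2]-q[:2])@R.T,1))
C=[[x,y,28] for x,y in[(-22.5,40),(22.5,40),(22.5,-40),(-22.5,-40)]]
def gc(k):
    w=place(q,[[k[0],k[1],85]])[0];return (proj("top",place([w[0],w[1],q[2]+k[2]],np.array(C)+[0,0,85]))-np.array(cu)).ravel()
s=least_squares(gc,[-75,0,0]);print("carton",s.x,np.round(s.fun,1))
for n,u,z in[("cone",(226,171),150),("spool",f(200,565),54),("disp",(170,272),50)]:
    p=ray("top",[u],z)[0];print(n,p.round(),((p[:2]-q[:2])@R.T).round())
E
```

```text
[595.70256114 -60.01261174  -1.9071512 ] -109.27171492823618 [-1.6 -1.6  1.5  0.1  1.4  0.8 -0.7  0.8 -0.2  0.2 -0.6 -0.7]
[[648.  17. 113.]
 [630. -22. 113.]
 [557.  15. 113.]
 [575.  51. 113.]]
carton in box [[-89.9  23.9]
 [-47.7  20.1]
 [-57.8 -61.1]
 [-98.  -56.1]]
carton [-73.36047837 -18.30543608  -0.11071083] [-0.5 -0.2  0.3  0.5  0.9  0.  -0.8 -0.4]
cone [670. 238. 150.] [-306.  -28.]
spool [465.  72.  54.] [ -82. -167.]
disp [430. 416.  50.] [-394. -314.]
```

Request:
apply_moves:
  series:
    - [-1.2, -0.5, 0, 0.4, 0, 0]
    - [-2.4, -1, 0, 1, 0, 0]
    - [-3.6, -1.5, 0, 1.6, 0, 0]
    - [-4.8, -2, 0, 2.2, 0, 0]
    - [-6, -2.5, 0, 2.8, 0, 0]
    - [-7.2, -3, 0, 3.4, 0, 0]
    - [-8.4, -3.5, 0, 4, 0, 0]
    - [-9.6, -4, 0, 4.6, 0, 0]
    - [-10.8, -4.5, 0, 5.2, 0, 0]
    - [-12, -5, 0, 5.8, 0, 0]
    - [-13.1, -5.4, 0, 6.4, 0, 0]
    - [-14.15, -5.9, 0, 7, 0, 0]
  fingers: 1

```text
t: 1.3
ee_pos: [637.4, 142.5, 404.2]
eef_rot: [[-0.945, 0.268, -0.189], [0.328, 0.773, -0.543], [0.001, -0.575, -0.818]]
contact_force: [1.6, 1.1, 0.2]
width: 85.3
grip_force: 0.0
```

```bash
cat >>h.py <<'E'
Q=np.array([595.70,-60.01,-1.90715])
def tobox(p):
    c,s=np.cos(Q[2]),np.sin(Q[2]);p=np.atleast_2d(p);d=p[:,:2]-Q[:2];return np.c_[d@np.array([[c,-s],[s,c]]),p[:,2]]
def tips(L=160):
    s=r.observe();R=s["eef_rot"];p=s["ee_pos"]
    # lower inner tip, lower outer tip, upper outer tip
    return np.array([p+R@[0,42.5,L],p+R@[0,57,L],p+R@[0,-57,L]])
E
python3 - <<'E'
from h import *
s=r.observe();print(s["qpos"].round(1),s["width"]);print("tcp box",tobox(s["ee_pos"]).round(1))
for L in(160,173):print(L,tobox(tips(L)).round(1).tolist(),proj("side",tips(L)).round(1).tolist())
for n in("side","wrist"):
    a=cv2.cvtColor(camera(n),cv2.COLOR_RGB2BGR)
    if n=="side":a=cv2.resize(a[60:240,150:390],None,fx=3.3,fy=3.3,interpolation=cv2.INTER_CUBIC)
    cv2.imwrite(f"pics/{n}1.png",a)
print(tobox(place(Q,[[-158,105,85],[-158,-105,85],[-2,105,85],[-2,-105,85]])).round().tolist(),proj("wrist",place(Q,[[-158,105,85],[-158,-105,85],[-2,105,85],[-2,-105,85]])).round(1).tolist())
E
```

```text
[ 12.9  45.5  40.2 105.2 -29.2  37.4] 85.25019777098274
tcp box [[-204.9  -27.5  404.2]]
160 [[-147.7, -27.4, 248.8], [-159.5, -27.5, 240.5], [-66.3, -27.2, 306.1]] [[243.6, 150.4], [241.8, 155.4], [255.6, 116.1]]
173 [[-140.2, -27.4, 238.2], [-152.0, -27.5, 229.9], [-58.8, -27.2, 295.4]] [[244.7, 151.8], [243.0, 156.8], [256.7, 118.0]]
[[-158.0, 105.0, 85.0], [-158.0, -105.0, 85.0], [-2.0, 105.0, 85.0], [-2.0, -105.0, 85.0]] [[391.2, 301.6], [426.7, 103.0], [272.8, 258.7], [275.2, 100.1]]
```

View pics/side1.png

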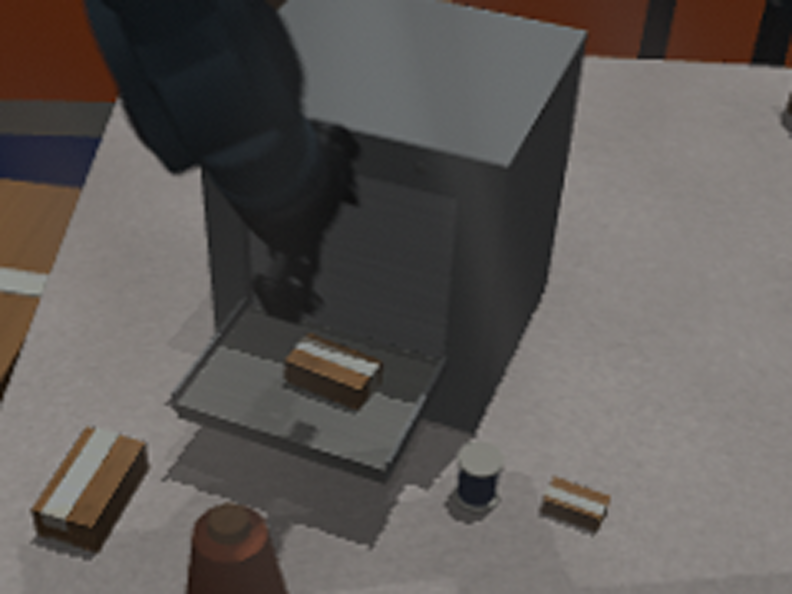

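View pics/wrist1.png

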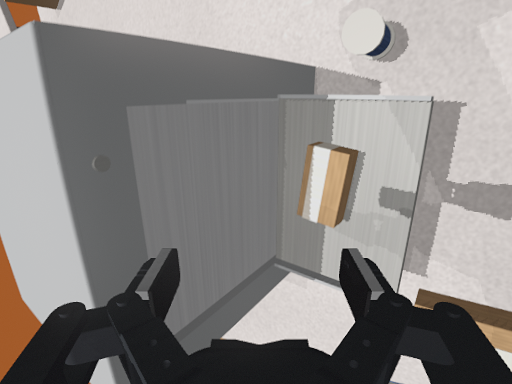

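```bash
python3 - <<'E'
from h import *
a=cv2.imread("pics/wrist1.png")[85:245,260:440]
cv2.imwrite("pics/c2.png",cv2.resize(a,None,fx=3.6,fy=3.6,interpolation=cv2.INTER_CUBIC))
f=lambda P:((proj("wrist",place(Q,P))-[260,85])*3.6+1.3).round().tolist()
print("lip outer corners z97",f([[-158,-105,97],[-158,-105,85],[-2,-105,85],[-2,0,85],[-158,0,85]]))
w=place(Q,[[-73.4,-18.3,85]])[0]
for z in(28,0):print(f"carton z{z}",((proj("wrist",place([w[0],w[1],Q[2]-.111],[[x,y,85+z] for x,y in[(-22.5,40),(22.5,40),(22.5,-40),(-22.5,-40)]]))-[260,85])*3.6+1.3).round().tolist())
E
```

```text
lip outer corners z97 [[596.0, 67.0], [602.0, 66.0], [56.0, 56.0], [52.0, 367.0], [534.0, 467.0]]
carton z28 [[257.0, 523.0], [123.0, 472.0], [161.0, 221.0], [313.0, 257.0]]
carton z0 [[291.0, 490.0], [163.0, 445.0], [202.0, 209.0], [346.0, 241.0]]
```

View pics/c2.png

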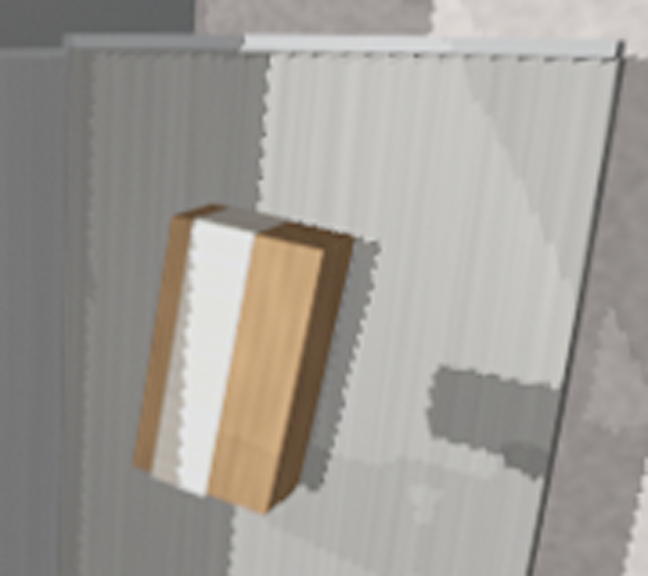

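The carton and ledge appear in the wrist crop with the same 3 px offset from my predictions, so the relative pose is good and the tips agree with 160 mm. Next I descend behind the carton.

Request:
apply_moves:
  series:
    - [-0.05, 0.3, 0.6, 0, 0, 0]
    - [-0.1, 0.6, 1.2, 0, 0, 0]
    - [-0.15, 0.9, 1.8, 0, 0, 0]
    - [-0.2, 1.2, 2.3, 0, 0, 0]
    - [-0.2, 1.4, 2.7, 0, 0, 0]
    - [-0.2, 1.5, 3.0, 0, 0, 0]
    - [-0.2, 1.5, 3.0, 0, 0, 0]

```text
t: 2.1
ee_pos: [636.0, 122.8, 269.6]
eef_rot: [[-0.945, 0.266, -0.192], [0.328, 0.774, -0.542], [0.004, -0.575, -0.818]]
contact_force: [0.4, -0.0, 0.2]
width: 85.3
grip_force: 0.0
```

```bash
python3 - <<'E'
from h import *
s=r.observe();print(s["t"],s["qpos"].round(1),s["contact_force"].round(1))
print(tobox(tips(160)).round(1).tolist(),s["eef_rot"].round(3).tolist(),proj("side",tips(160)).round(1).tolist())
a=cv2.cvtColor(camera("side"),cv2.COLOR_RGB2BGR)[130:220,185:305]
cv2.imwrite("pics/side2.png",cv2.resize(a,None,fx=6,fy=6,interpolation=cv2.INTER_CUBIC))
E
```

```text
2.1 [ 11.3  45.7  20.8  84.9 -29.6  35.7] [ 0.4 -0.   0.2]
[[-128.7, -22.9, 114.3], [-140.5, -22.9, 106.0], [-47.3, -22.4, 171.5]] [[-0.945, 0.266, -0.192], [0.328, 0.774, -0.542], [0.004, -0.575, -0.818]] [[245.3, 181.3], [243.7, 185.9], [256.1, 150.1]]
```

View pics/side2.png

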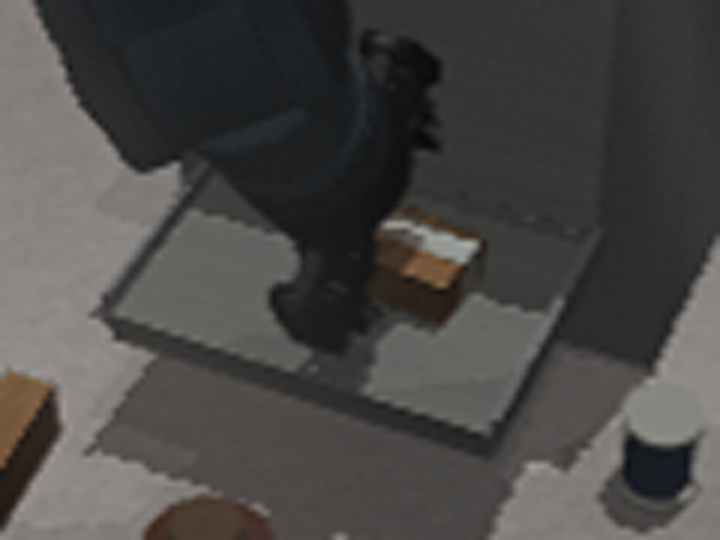

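The side crop shows the lower fingertip at crop (335,350), just above the ledge and behind the carton. I'll lower 12 mm and ease forward to near contact.

Request:
apply_moves:
  series:
    - [-0.05, 0.09, 0.12, 0, 0, 0]
    - [-0.05, 0.17, 0.25, 0, 0, 0]
    - [-0.05, 0.07, 0.32, 0, 0, 0]
    - [-0.05, -0.03, 0.39, 0, 0, 0]
    - [-0.05, -0.13, 0.46, 0, 0, 0]
    - [-0.05, -0.24, 0.54, 0, 0, 0]
    - [-0.05, -0.24, 0.54, 0, 0, 0]

```text
t: 2.85
ee_pos: [632.4, 102.1, 260.2]
eef_rot: [[-0.944, 0.269, -0.188], [0.329, 0.774, -0.542], [-0.0, -0.574, -0.819]]
contact_force: [-0.0, 0.4, 0.3]
width: 85.5
grip_force: 0.0
```

```bash
python3 - <<'E'
from h import *
s=r.observe();print(s["t"],s["qpos"].round(1),s["contact_force"].round(1))
print(tobox(tips(160)).round(1).tolist())
a=cv2.cvtColor(camera("wrist"),cv2.COLOR_RGB2BGR)
cv2.imwrite("pics/w3.png",a)
E
```

```text
2.85 [  9.7  44.4  17.1  81.3 -30.2  33.9] [-0.   0.4  0.3]
[[-108.2, -18.8, 104.8], [-120.0, -18.8, 96.5], [-26.6, -18.7, 161.8]]
```

View pics/w3.png

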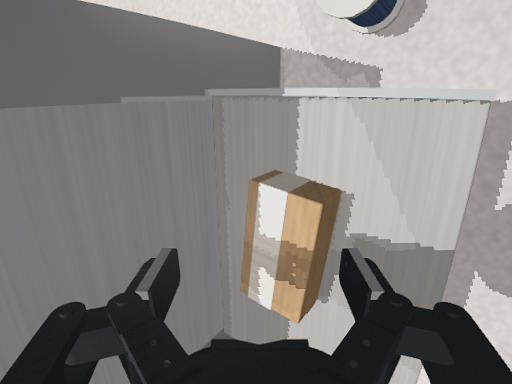

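Request:
apply_moves:
  series:
    - [0, -0.03, 0.11, 0, 0, 0]
    - [0, -0.1, 0.16, 0, 0, 0]
    - [0, -0.17, 0.21, 0, 0, 0]
    - [0, -0.24, 0.26, 0, 0, 0]
    - [0, -0.31, 0.31, 0, 0, 0]
    - [0, -0.38, 0.36, 0, 0, 0]
    - [0, -0.45, 0.41, 0, 0, 0]
    - [0, -0.52, 0.46, 0, 0, 0]
    - [0, -0.59, 0.51, 0, 0, 0]
    - [0, -0.66, 0.56, 0, 0, 0]
    - [0, -0.73, 0.61, 0, 0, 0]
    - [0, -0.73, 0.61, 0, 0, 0]

```text
t: 4.1
ee_pos: [620.2, 67.3, 256.9]
eef_rot: [[-0.945, 0.269, -0.187], [0.328, 0.775, -0.541], [-0.001, -0.572, -0.82]]
contact_force: [-0.1, 3.9, 0.5]
width: 85.5
grip_force: 2.3
```

```bash
python3 - <<'E'
from h import *
s=r.observe();print(s["t"],s["qpos"].round(1),s["contact_force"].round(1))
print(tobox(tips(160)).round(1).tolist())
a=cv2.cvtColor(camera("wrist"),cv2.COLOR_RGB2BGR)
b=cv2.cvtColor(camera("side"),cv2.COLOR_RGB2BGR)[120:220,180:310]
b=cv2.resize(b,(500,384),interpolation=cv2.INTER_CUBIC);a=a[:,210:]
cv2.imwrite("pics/w4.png",np.hstack([cv2.cvtColor(camera("wrist"),cv2.COLOR_RGB2BGR)[:,130:430],b]))
E
```

```text
4.1 [  6.9  41.6  11.3  76.7 -31.   30.8] [-0.1  3.9  0.5]
[[-71.6, -18.6, 101.3], [-83.4, -18.7, 93.0], [10.0, -18.5, 158.3]]
```

View pics/w4.png

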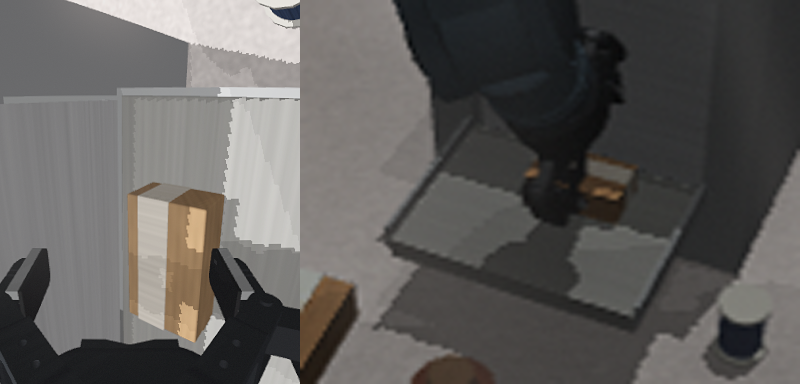

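The carton squared itself against the pad, its front edge is still short of the flap, and the flap finger has just started it (about 4 N). Continuing.

Request:
apply_moves:
  series:
    - [0, -0.07, 0.05, 0, 0, 0]
    - [0, -0.14, 0.1, 0, 0, 0]
    - [0, -0.21, 0.15, 0, 0, 0]
    - [0, -0.28, 0.2, 0, 0, 0]
    - [0, -0.35, 0.25, 0, 0, 0]
    - [0, -0.42, 0.3, 0, 0, 0]
    - [0, -0.49, 0.35, 0, 0, 0]
    - [0, -0.56, 0.4, 0, 0, 0]
    - [0, -0.63, 0.45, 0, 0, 0]
    - [0, -0.63, 0.45, 0, 0, 0]

```text
t: 5.25
ee_pos: [610.6, 39.0, 256.1]
eef_rot: [[-0.945, 0.269, -0.186], [0.327, 0.776, -0.54], [-0.001, -0.571, -0.821]]
contact_force: [4.1, 8.7, -2.3]
width: 85.3
grip_force: 0.5
```

```bash
python3 - <<'E'
from h import *
s=r.observe();print(s["t"],s["qpos"].round(1),s["contact_force"].round(1))
print(tobox(tips(160)).round(1).tolist())
b=cv2.cvtColor(camera("side"),cv2.COLOR_RGB2BGR)[120:220,180:310]
b=cv2.resize(b,(500,384),interpolation=cv2.INTER_CUBIC)
cv2.imwrite("pics/w5.png",np.hstack([cv2.cvtColor(camera("wrist"),cv2.COLOR_RGB2BGR)[:,130:430],b]))
E
```

```text
5.25 [  4.5  39.4   7.3  73.4 -31.6  27.9] [ 4.1  8.7 -2.3]
[[-42.0, -18.3, 100.5], [-53.9, -18.3, 92.2], [39.7, -18.0, 157.3]]
```

View pics/w5.png

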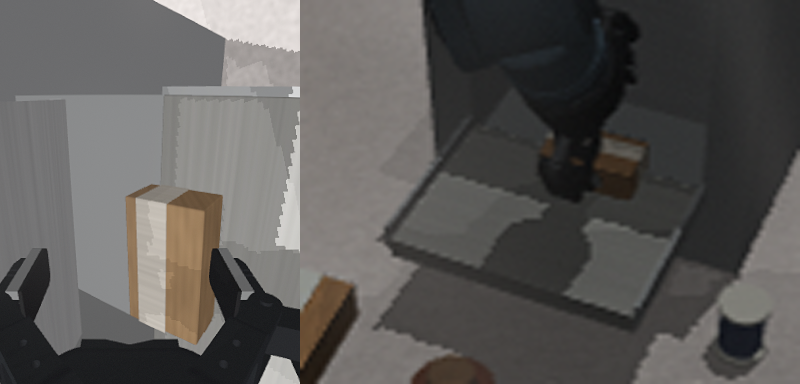

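The flap is well open (edge at col 70) and clear of the carton, whose front is just entering. I'll push on, pitching the hand 10° about the pusher tip to stay clear of the lintel and open the flap further.

Request:
apply_moves:
  series:
    - [0, 0.045, 0.021, 0.33, 0, 0]
    - [0, 0.09, 0.045, 0.67, 0, 0]
    - [0, 0.137, 0.073, 1, 0, 0]
    - [0, 0.184, 0.104, 1.33, 0, 0]
    - [0, 0.231, 0.138, 1.67, 0, 0]
    - [0, 0.279, 0.18, 2, 0, 0]
    - [0, 0.207, 0.23, 2, 0, 0]
    - [0, 0.135, 0.28, 2, 0, 0]
    - [0, 0.099, 0.305, 2, 0, 0]
    - [0, 0.063, 0.33, 2, 0, 0]
    - [0, 0.063, 0.33, 2, 0, 0]

```text
t: 6.45
ee_pos: [608.5, 34.1, 242.9]
eef_rot: [[-0.945, 0.232, -0.231], [0.327, 0.671, -0.666], [0.001, -0.705, -0.71]]
contact_force: [3.7, 9.6, -5.2]
width: 85.6
grip_force: 0.2
```

```bash
cat >s.py <<'E'
from h import *
s=r.observe();print(s["t"],s["qpos"].round(1),s["contact_force"].round(1),s["grip_force"])
T=tips(160);print(tobox(T).round(1).tolist())
for n in("wrist","side"):
    a=camera(n).astype(int);m=((a[...,0]-a[...,2])>35)&(a[...,0]>60)
    if n=="side":m[:120]=0;m[205:]=0;m[:,:200]=0;m[:,290:]=0
    k,l,st,c=cv2.connectedComponentsWithStats(m.astype(np.uint8))
    print(n,[(st[i].tolist()) for i in range(1,k) if st[i,4]>15])
E
python3 s.py
```

```text
6.45 [  5.5  43.5   9.7  78.7 -39.8  32.8] [ 3.7  9.6 -5.2] 0.21128684074483317
[[-10.5, -18.8, 99.4], [-20.7, -18.8, 89.2], [60.2, -18.5, 169.5]]
wrist [[293, 156, 31, 99, 1748], [332, 156, 18, 105, 1008]]
side []
```

```bash
python3 - <<'E'
from h import *
for nm,x,z in(("on ledge",13,85),("on floor",30,12),("floor",60,12)):
    P=place(Q,[[x+i,-19+j,z+k] for i in(-22.5,22.5) for j in(-40,40) for k in(0,28)])
    p=proj("wrist",P);print(nm,p.min(0).round(),p.max(0).round(), (P[:,2]>0).sum())
    p=proj("wrist",P.reshape(2,2,2,3)[:,:,1].reshape(-1,3));print("  top",p.round().tolist())
E
```

```text
on ledge [260. 170.] [360. 334.] 8
  top [[331.0, 199.0], [318.0, 334.0], [261.0, 179.0], [260.0, 296.0]]
on floor [306. 151.] [384. 268.] 8
  top [[367.0, 166.0], [353.0, 268.0], [311.0, 156.0], [306.0, 247.0]]
floor [279. 146.] [347. 254.] 8
  top [[328.0, 159.0], [320.0, 254.0], [282.0, 150.0], [279.0, 236.0]]
```

The wrist view matches a carton lying on the box floor at box x of about 45, so it has dropped. Drawing back straight out and slightly up.

Request:
apply_moves:
  series:
    - [0, 0.1, -0.13, 0, 0, 0]
    - [0, 0.24, -0.3, 0, 0, 0]
    - [0, 0.4, -0.47, 0, 0, 0]
    - [0, 0.56, -0.65, 0, 0, 0]
    - [0, 0.72, -0.83, 0, 0, 0]
    - [0, 0.89, -1.02, 0, 0, 0]
    - [0, 1.06, -1.22, 0, 0, 0]
    - [0, 1.24, -1.4, 0, 0, 0]
    - [0, 1.42, -1.58, 0, 0, 0]
    - [0, 1.6, -1.78, 0, 0, 0]
    - [0, 1.78, -1.98, 0, 0, 0]
    - [0, 1.96, -2.16, 0, 0, 0]

```text
t: 7.75
ee_pos: [646.7, 142.6, 250.9]
eef_rot: [[-0.945, 0.231, -0.231], [0.327, 0.666, -0.671], [-0.002, -0.709, -0.705]]
contact_force: [-0.1, -0.4, -0.2]
width: 85.6
grip_force: 0.0
```

Request:
apply_moves:
  series:
    - [0, 0, -0.8, 0, 0, 0]
    - [0, 0, -1.6, 0, 0, 0]
    - [0, 0, -2.4, 0, 0, 0]
    - [0, 0, -3.0, 0, 0, 0]
    - [0, 0, -3.0, 0, 0, 0]
    - [0, 0, -3.0, 0, 0, 0]

```text
t: 8.35
ee_pos: [666.6, 218.4, 331.9]
eef_rot: [[-0.947, 0.232, -0.224], [0.322, 0.67, -0.669], [-0.005, -0.705, -0.709]]
contact_force: [0.4, -0.6, -0.5]
width: 85.4
grip_force: 0.0
```

```bash
python3 s.py; python3 - <<'E'
from h import *
# compare flap/ledge area of side and top with start pictures
for n in("side","top"):
    a=cv2.cvtColor(camera(n),cv2.COLOR_RGB2BGR);b=cv2.imread(f"pics/{n}0.png");cv2.imwrite(f"pics/{n}_end.png",a)
    pts={"flapR":[0,-80,150],"flapL":[0,80,150],"flaptipR":[0,-80,100],"flapTopR":[0,-80,240],"carton0":[-73,-18,113]}
    for k,P in pts.items():
        u,v=proj(n,place(Q,[P]))[0].round().astype(int);print(n,k,(u,v),b[v-2:v+3,u-2:u+3].mean((0,1)).round(),a[v-2:v+3,u-2:u+3].mean((0,1)).round())
    f=lambda im:cv2.inRange(im,(0,0,0),(255,255,255))
    for nm,P,h in(("cone",[670,238,75],24),("spool",[465,72,27],10),("disp",[430,416,40],30)):
        u,v=proj(n,[P])[0].round().astype(int);s=np.s_[max(v-h,0):v+h,max(u-h,0):u+h];print(n,nm,(u,v),np.abs(a[s].astype(int)-b[s]).mean().round(1),(np.abs(a[s].astype(int)-b[s]).max(2)>40).sum())
E
```

```text
8.35 [ 19.2  64.4  64.3 121.2 -33.9  47.9] [ 0.4 -0.6 -0.5] 0.0
[[-203.5, -23.6, 188.5], [-213.8, -23.6, 178.2], [-133.0, -23.3, 258.6]]
wrist [[40, 0, 39, 29, 445], [0, 32, 27, 12, 258], [65, 38, 17, 5, 62], [504, 187, 8, 55, 267], [0, 242, 35, 140, 2391], [167, 315, 67, 39, 1178], [88, 355, 43, 29, 786], [406, 356, 17, 8, 49], [393, 370, 27, 14, 129]]
side []
side flapR (np.int64(279), np.int64(151)) [45. 45. 45.] [63. 62. 61.]
side flapL (np.int64(232), np.int64(138)) [50. 50. 50.] [39. 37. 35.]
side flaptipR (np.int64(278), np.int64(163)) [46. 46. 45.] [63. 63. 62.]
side flapTopR (np.int64(281), np.int64(127)) [47. 46. 46.] [30. 27. 23.]
side carton0 (np.int64(251), np.int64(169)) [ 95. 106. 114.] [68. 71. 70.]
side cone (np.int64(221), np.int64(234)) 19.9 107
side spool (np.int64(294), np.int64(204)) 30.1 155
side disp (np.int64(310), np.int64(306)) 20.2 285
top flapR (np.int64(337), np.int64(219)) [59. 56. 58.] [70. 67. 69.]
top flapL (np.int64(349), np.int64(160)) [59. 56. 58.] [69. 66. 68.]
top flaptipR (np.int64(334), np.int64(221)) [63. 60. 62.] [74. 72. 73.]
top flapTopR (np.int64(345), np.int64(213)) [51. 49. 50.] [61. 59. 59.]
top carton0 (np.int64(312), np.int64(192)) [138. 145. 161.] [144. 144. 148.]
top cone (np.int64(228), np.int64(178)) 55.9 1887
top spool (np.int64(294), np.int64(248)) 29.2 16
top disp (np.int64(171), np.int64(272)) 42.2 1930
```

Request:
apply_moves:
  series:
    - [0, 0, 0.4, 0, 0, 0]
    - [0, 0, 0.8, -0.7, 0, 0]
    - [0, 0, 0.8, -1.5, 0, 0]
    - [0, 0, 0.8, -1.5, 0, 0]
    - [0, 0, 0.8, -1.5, 0, 0]
    - [0, 0, 0.8, -1.5, 0, 0]

```text
t: 9.15
ee_pos: [659.4, 197.5, 309.0]
eef_rot: [[-0.946, 0.259, -0.192], [0.323, 0.752, -0.575], [-0.004, -0.606, -0.795]]
contact_force: [0.0, -1.0, 0.4]
width: 85.4
grip_force: 0.0
```

```bash
python3 - <<'E'
from h import *
s=r.observe();print(s["t"],s["qpos"].round(1),s["dq"].round(1).tolist(),s["contact_force"].round(1),tobox(tips()).round().tolist())
for n in("side","top"):
    a=cv2.cvtColor(camera(n),cv2.COLOR_RGB2BGR);b=cv2.imread(f"pics/{n}0.png")
    for nm,P,h in(("cone",[670,238,75],20),("spool",[465,72,27],12),("disp",[430,416,40],28)):
        u,v=proj(n,[P])[0].round().astype(int);t=b[v-h:v+h,u-h:u+h];w=a[v-h-8:v+h+8,u-h-8:u+h+8]
        _,m,_,l=cv2.minMaxLoc(cv2.matchTemplate(w,t,cv2.TM_CCOEFF_NORMED));print(n,nm,round(m,2),l[0]-8,l[1]-8)
# carton visible & flap profile in wrist: row along flap/ledge between y=-80, from x=-60 at ledge up the shut flap
w=cv2.cvtColor(camera("wrist"),cv2.COLOR_RGB2GRAY)
for y in(-90,80):
  P=place(Q,[[x,y,85] for x in range(-60,0,10)]+[[0,y,z] for z in range(85,275,15)])
  print(y,[int(w[v,u]) if 0<=u<512 and 0<=v<384 else -1 for u,v in proj("wrist",P).round().astype(int)])
E
```

```text
9.15 [ 17.   53.9  42.  101.9 -29.5  42.4] [0.3, 0.8, 0.6, -0.6, 0.2, -0.2] [ 0.  -1.   0.4] [[-201.0, -24.0, 156.0], [-212.0, -24.0, 147.0], [-122.0, -23.0, 216.0]]
side cone 0.93 0 0
side spool 1.0 0 0
side disp 0.88 0 0
top cone -0.15 8 -8
top spool 0.41 5 -3
top disp 0.83 0 0
-90 [130, 129, 131, 124, 129, 125, 117, 114, 115, 115, 111, 118, 113, 112, 115, 113, 114, -1, -1]
80 [126, 125, 126, 123, 125, 114, 117, 113, 100, 34, 34, 88, 32, 30, 94, 27, 28, 24, 26]
```

```bash
python3 -c "
from workcell import r
print(r.job_done())"
```

```text
the job is handed in; nothing more can be done
None
```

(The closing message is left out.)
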